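# Load the roll-cover dessert case and shut it

## Robot

A 7-joint arm with a two-finger parallel gripper is mounted at the origin on the work surface. World frame = base frame: x ahead of the robot, y to its left, z up, the work surface at z = 0. Lengths are in m, angles in rad, forces in N, time in s.
With the tool pointing down it reaches from about 0.425 to 0.925 m from the base axis. Payload 6.8 kg.
Tool frame: the origin (TCP) lies at the centre of the arm's flange, where the gripper is bolted on; the fingertips stand 173 mm ahead of it and the grasp point (between the pads) lies 155 mm ahead of it (r.hold_point_z is the distance from the TCP to the grasp point, in m); z points along the fingers, x is the direction in which the jaws open and shut, and the axes are right-handed (so a half turn about z gives the same grasp; the last joint's range is limited). The gripper opens to 85 mm and grips with 20 to 120 N. Pads are 22 mm wide; open, the fingers measure 114 mm over their backs; the gripper's body (76 mm by 85 mm) begins 54 mm behind the grasp point. The pads swing forward as they close: fully open they stand 13 mm farther back than shut.
Start: joints at [-1.383, 0.477, 0.022, 1.555, -0.011, 1.109, -0.083], TCP at [0.197, 0.646, 0.405] pointing down, gripper open.
Joint ranges: [-2.96, 2.96], [-0.34, 2.1], [-1.41, 1.46], [0.24, 2.44], [-1.37, 4.51], [0.17, 1.92], [-2.96, 2.96]. Speed limits (rad/s): [2.39, 2.39, 3.14, 3.14, 3.14, 3.14, 3.14].

## Interface

Orientations are given as a rotation vector (axis times angle).
In Python, from bench import r gives the robot as it stands.
- The arm moves only by the tool apply_moves, never from a script. Its arguments are lists of equal length, an entry for each row: "dp": the shift along the tool's x, y, z scaled (see below), a list of three; "twist": the turn, a rotation vector about the tool's x, y, z scaled (see below), a list of three; "jaw": the closure in counts, from 0 (fully open) to 255 (shut). In form: {"dp": [[x, y, z], ...], "twist": [[rx, ry, rz], ...], "jaw": [jaw, ...]}. A call has 1 to 20 rows; each row shifts and turns the pose as measured when the row begins, along the tool's axes as they then stand; what a row does not reach is not made up. The controller multiplies each number of a shift by 12 cm and each number of a turn by 120 degrees. A row lasts 1/10 s, in which the tool goes at most 50 mm and 8.59 degrees, less where a joint would pass 70% of its speed; a pose out of reach is approached as far as the arm can. A call with a number of a shift or a turn outside -1 to 1 is refused whole. A call with a gripper value outside its range is refused whole. The fingers move at their own pace and stop on an object; "grip_force" is the grip in N (left out, the last holds). Time passes only in rows, so rows that do not move let the fingers close. It gives the time, the measured TCP pose, the force and the opening at its end, in the units of the state.
- r.get_obs(): the state, without advancing time (a new reading comes with each control period).
- r.grab_frame(name): name is "scene" or "side" or "wrist"; returns a dict with "color" (384x512x3 uint8, red, green, blue), "z_map" (384x512 float32, m along the optical axis (not along the pixel's ray), 0 where there is no reading), "intrinsics" (3x3 intrinsics, pixels), "R" (3x3) and "t" (3): a world point X has camera coordinates R X + t; the wrist camera has in their place "hand_eye" (4x4, takes a point from camera to tool coordinates, whose origin is the TCP and whose axes are the tool frame's). Camera axes: x right, y down, z forward; pixel columns grow to the right and rows downward; lengths in m; the calibration is good to about 2 mm. A picture is of the moment at which its call begins: read the wrist's pose just before it.
- r.hand_in(): hands the job in, once; it reports no verdict.
The state is a dict: "clock": time; "joints": joint angles; "qvel": joint speeds; "tau": joint torques, N m; "tcp_pos": TCP position; "orientation": TCP orientation; "contact_force": force on the tool from outside, world axes, zero at the start; "moment": the same for the moment, N m; "grip_width": finger opening in m.
Only numpy, scipy, OpenCV 4.12 (cv2) and the standard library are available. Lean on these libraries where they do the work, as an engineer would, in place of code of your own. Each camera call takes 0.05 s, during which the arm holds its last target.

## Task

Stand the tall dessert cup upright on the floor inside the display case on the counter, then roll the case's slatted cover down along its track until it is fully shut. Keep the cup upright all the way.

Things in the scene. Friction and masses are not known exactly. Their poses are not given: they have to be found in the camera images.
- dessert_cup: Tall closed cup, layered brown, cream and red, white lid; 80 mm tall (look-alike tubs are squat: 42 mm tall, lids 86 mm across; they and the cup swap places; another tub is far bigger). Body 58 mm across up to z = 70 mm, then the lid, 64 mm across. 0.13 to 0.25 kg, rigid, loose. Origin: centre of its underside, z up.
- case: Fixed case, 354 x 330 x 200 mm. Origin: centre of underside; +x to its back, front (-x) towards the robot, z up. Here in mm: floor top z 12; front sill x -167..-153, 70 tall; end walls half discs, radius 178, inner faces y +-157; track axis along y at x 0, z 20; clear curved hood over all beyond x 25. Free floor: x -150..20, from above. Two short tubs stand at the back (x 85, y +-80).
- cover (a joint): Angle (rad) by which the slatted aluminium cover, one stiff curved shell of outer radius 170 mm, is rolled open round the case's track axis: 0 fully shut (edge down on the front sill, a stop), 1.25 fully open (a stop); it starts open. Closing brings the handle from the top forward and down. It stays where it is left; about 2 to 6 N at the handle moves it.
- cover_handle (a point): Middle of the cover's black handle: round bar 12 mm thick, 140 mm long between end posts, along the case's y, 40 mm off the cover's outer face (gap 34 mm) at its leading edge. It runs on an arc of 210 mm about the track axis; in the case's frame x = -210 cos(0.384 + q), y = 0, z = 20 + 210 sin(0.384 + q) mm, q = joint cover. On top when open, low in front (z 99) when shut.

How it is judged:
On the way:
1. the cup stands upright on the case's floor, let go, while the cover is still open (x of dessert_cup in the frame of case between -0.15 and 0.15 m and y of dessert_cup in the frame of case between -0.14 and 0.14 m and z of dessert_cup in the frame of case between 0.004 and 0.024 m and angle between dessert_cup's own z axis and vertical below 0.17 rad and contact force between the fingers and dessert_cup below 0.1 N and linear speed of dessert_cup below 0.03 m/s and value of joint cover above 0.8 rad), for 0.2 s.
At the end, for the whole second after the job is handed in: The cup stands upright (within 10 degrees) and at rest on the floor inside the case, released, and the cover is shut to within 0.07 rad (about 15 mm at the handle) (x of dessert_cup in the frame of case between -0.15 and 0.15 m and y of dessert_cup in the frame of case between -0.14 and 0.14 m and z of dessert_cup in the frame of case between 0.004 and 0.024 m and angle between dessert_cup's own z axis and vertical below 0.17 rad and contact force between the fingers and dessert_cup below 0.1 N and linear speed of dessert_cup below 0.03 m/s and value of joint cover below 0.07 rad and velocity of joint cover below 0.05 rad/s); the robot touches nothing.
It fails at once if the cup is tipped by more than about 30 degrees (angle between dessert_cup's own z axis and vertical above 0.52 rad).
It also fails if it takes over 58 s, if anything falls off the work surface, if the arm or the gripper's body presses on something with over 40 N, if the wrist force passes 120 N, or if a joint passes its speed limit or range.

## Working session

There is one attempt and no reset: what is moved stays moved. The work goes in short steps, Python scripts to look and compute and a tool call to move; the robot and the scene stay as the last step left them, time stands still between calls to the robot, and variables do not carry over. Pictures are saved under pics/ and viewed, and the job is handed in when it is done.

Besides the shell and the picture viewer there is one more tool, called after "Call:" as a command line: name --argument value ..., lists and objects as JSON in quotes. apply_moves: Moves the arm, as the interface text tells. Shifts and turns lie within -1 to 1; 1 stands for 12 cm of shift or 120 degrees of turn. Its arguments: {"type":"object","properties":{"dp":{"type":"array"},"twist":{"type":"array"},"jaw":{"type":"array"},"grip_force":{"type":"number"}},"required":["dp","twist","jaw"]}

```bash
mkdir -p pics
cat > h.py <<'E'
import numpy as np,cv2
from scipy.spatial.transform import Rotation as Ro
from bench import r
def grab(n,fn=None):
    o=r.get_obs(); f=r.grab_frame(n)
    if 'hand_eye' in f:
        T=np.eye(4);T[:3,:3]=Ro.from_rotvec(o['orientation']).as_matrix();T[:3,3]=o['tcp_pos'];M=T@np.array(f['hand_eye'])
    else:
        W=np.eye(4);W[:3,:3]=f['R'];W[:3,3]=f['t'];M=np.linalg.inv(W)
    z=f['z_map'];K=np.array(f['intrinsics']);v,u=np.mgrid[:z.shape[0],:z.shape[1]]
    P=np.stack([(u-K[0,2])/K[0,0]*z,(v-K[1,2])/K[1,1]*z,z],-1)@M[:3,:3].T+M[:3,3]
    P[z==0]=np.nan
    if fn: cv2.imwrite('pics/'+fn,f['color'][:,:,::-1])
    np.savez('pics/'+n,P=P,c=f['color'],M=M,K=K)
    return f['color'],P
def st():
    o=r.get_obs()
    for k in('clock','tcp_pos','orientation','joints','contact_force','grip_width'):print(k,np.round(o[k],4))
    print(np.round(Ro.from_rotvec(o['orientation']).as_matrix(),3))
E
python3 -c "
from h import *
grab('scene','s1.png');grab('side','d1.png');grab('wrist','w1.png');st()"
```

```text
clock 0.15
tcp_pos [0.1967 0.6455 0.4039]
orientation [ 2.5238e+00  1.8693e+00 -1.7000e-03]
joints [-1.3831  0.4776  0.0224  1.5562 -0.0115  1.1093 -0.0831]
contact_force [ 0.7931  1.3033 -0.0266]
grip_width 0.0851
[[ 0.291  0.957 -0.   ]
 [ 0.957 -0.291 -0.001]
 [-0.001  0.    -1.   ]]
```

View pics/s1.png

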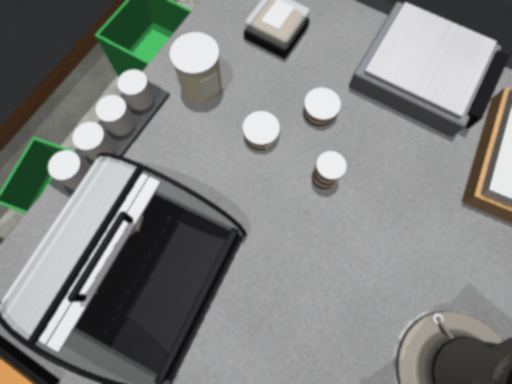

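View pics/d1.png

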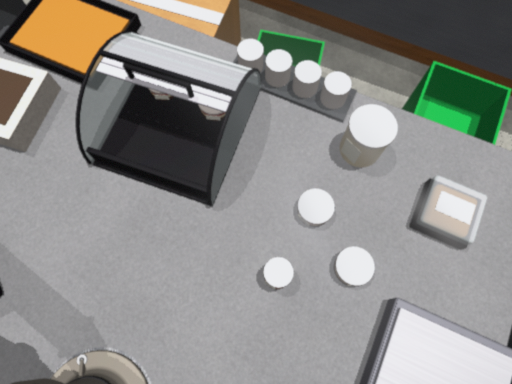

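View pics/w1.png

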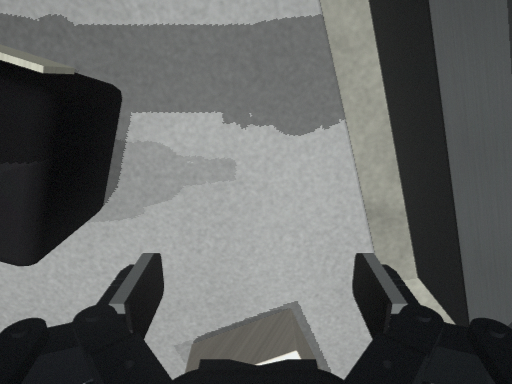

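The scene view shows the case at lower left with its handle along (75,295)-(125,220). There are three white lids at (262,130), (322,105) and (330,168). The last is narrowest and layered, so it is probably the cup. In the side view it is at (279,272).

Run:
```python
import numpy as np,cv2
for n,pts in (('scene',[(262,128),(322,103),(330,163),(455,355)]),('side',[(316,206),(355,266),(279,271)])):
    d=np.load(f'pics/{n}.npz');P=d['P'];c=d['c'].astype(int)
    print(n,'cam',d['M'][:3,3])
    for u,v in pts:
        p=P[v,u];print((u,v),p)
        w=P[v-40:v+41,max(u-40,0):u+41].reshape(-1,3);cc=c[v-40:v+41,max(u-40,0):u+41].reshape(-1,3)
        m=(abs(w[:,2]-p[2])<.006)&(np.hypot(*(w[:,:2]-p[:2]).T)<.06)
        q=w[m];(cx,cy),rad=cv2.minEnclosingCircle(q[:,:2].astype(np.float32)*1000);print('  n',m.sum(),'circle',cx,cy,rad,'z',np.median(q[:,2]),'mean',q.mean(0))
# case: zoom
d=np.load('pics/scene.npz');im=d['c'][140:384,0:260,::-1];cv2.imwrite('pics/s1c.png',cv2.resize(im,None,fx=2.4,fy=2.4,interpolation=cv2.INTER_CUBIC))
d=np.load('pics/side.npz');im=d['c'][20:210,60:280,::-1];cv2.imwrite('pics/d1c.png',cv2.resize(im,None,fx=3,fy=3,interpolation=cv2.INTER_CUBIC))
```

```text
scene cam [0.4153626  0.09936888 0.7751436 ]
(262, 128) [ 0.58474024 -0.24738813  0.04544167]
  n 965 circle 589.0040893554688 -250.83119201660156 43.19122314453125 z 0.043168095564275144 mean [ 0.58831128 -0.24931499  0.04317039]
(322, 103) [ 0.49640336 -0.37878336  0.04300456]
  n 927 circle 496.24957275390625 -380.8446960449219 43.847408294677734 z 0.0432728443654643 mean [ 0.49600891 -0.3786382   0.04310189]
(330, 163) [ 0.41115647 -0.23258107  0.08181343]
  n 673 circle 408.22442626953125 -231.8380584716797 32.035274505615234 z 0.08139123818318095 mean [ 0.40788865 -0.23066568  0.08125051]
(455, 355) [ 0.06593204 -0.01217864  0.10644392]
  n 189 circle 47.160823822021484 -11.611883163452148 47.48041534423828 z 0.10655305923904079 mean [ 0.0618999  -0.00513959  0.1063914 ]
side cam [ 0.29485907 -0.23495703  0.91861013]
(316, 206) [ 0.5890429  -0.25103026  0.0393442 ]
  n 1026 circle 588.6863403320312 -249.97251892089844 43.437095642089844 z 0.04076430738562614 mean [ 0.58685568 -0.24952659  0.04074052]
(355, 266) [ 0.49583008 -0.38126809  0.04083344]
  n 1188 circle 496.0262145996094 -379.5159912109375 42.97873306274414 z 0.04085858867959258 mean [ 0.49507042 -0.37967824  0.04085588]
(279, 271) [ 0.41020861 -0.23275631  0.07950345]
  n 710 circle 407.2820739746094 -231.04379272460938 31.682390213012695 z 0.07889989815811876 mean [ 0.40665712 -0.23145889  0.07890572]
```

View pics/s1c.png

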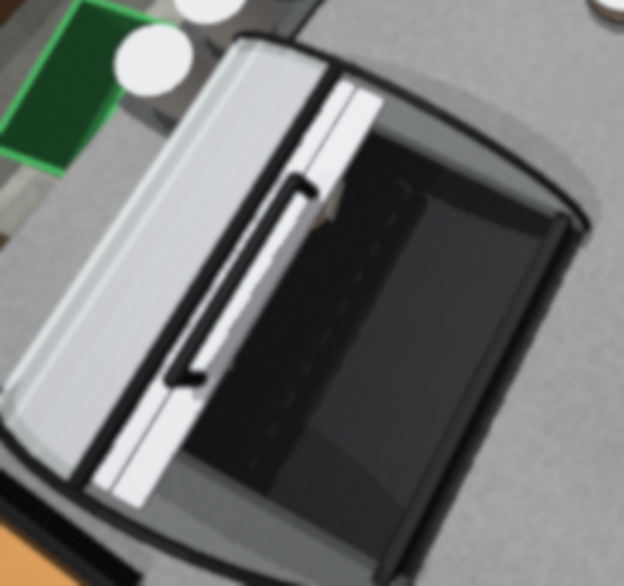

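View pics/d1c.png

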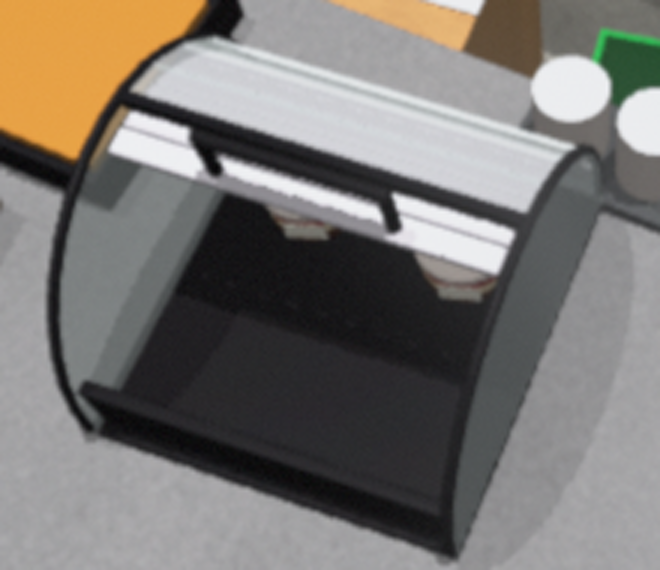

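Run:
```python
import numpy as np,cv2
from scipy.optimize import least_squares
for n in('scene','side'):
    d=np.load(f'pics/{n}.npz');P=d['P'];c=d['c'].astype(int)
    X,Y,Z=P[...,0],P[...,1],P[...,2]
    reg=np.zeros(Z.shape,bool)
    if n=='scene': reg[145:384,0:250]=1
    else: reg[25:205,75:265]=1
    m=reg&(abs(Z-.07)<.004)&(c.sum(2)<200)
    q=P[m][:,:2].astype(np.float32)*1000;print(n,'sill',m.sum(),cv2.minAreaRect(q))
    dark=reg&(c.sum(2)<150)&(Z>.21)&(Z<.26)
    q=P[dark];print('high dark',dark.sum(),q.mean(0) if dark.any() else '')
    def pr(u,v):print((u,v),np.round(P[v,u],4))
    pts=[(232,228),(200,300),(165,375),(100,255),(120,220),(80,290)] if n=='scene' else [(92,150),(150,172),(210,195),(157,78),(130,68),(185,85)]
    for p in pts:pr(*p)
    w=reg&(c.min(2)>190)&(Z>.12);
    # cylinder fit to white shell, axis horizontal at angle a, z=20 r=170 : param x0(along normal)
    q=P[w]
    f=lambda p:np.hypot(q[:,0]*np.cos(p[0])+q[:,1]*np.sin(p[0])-p[1],q[:,2]-.02)-.17
    s=least_squares(f,[0.45,.6],loss='soft_l1',f_scale=.003)
    print('cyl',w.sum(),s.x,np.degrees(s.x[0]),np.median(abs(s.fun)))
```

```text
scene sill 1288 ((498.4306640625, 140.63458251953125), (22.472312927246094, 318.0248718261719), 3.3839826583862305)
high dark 462 [0.64560728 0.16153164 0.23471614]
(232, 228) [ 0.5176 -0.009   0.0689]
(200, 300) [0.4965 0.1409 0.0707]
(165, 375) [0.4798 0.2802 0.0705]
(100, 255) [0.6435 0.155  0.2356]
(120, 220) [0.6503 0.096  0.2365]
(80, 290) [0.6381 0.2112 0.2324]
cyl 9109 [0.0818931 0.6883836] 4.692129137760492 0.0034995293412775075
side sill 719 ((656.0469970703125, 153.98219299316406), (345.5421142578125, 325.50726318359375), 4.86125373840332)
high dark 337 [0.64688695 0.15519245 0.2326716 ]
(92, 150) [0.4866 0.2843 0.0679]
(150, 172) [0.4945 0.1301 0.0706]
(210, 195) [ 0.5024 -0.0218  0.0706]
(157, 78) [0.6433 0.1506 0.2306]
(130, 68) [0.6388 0.2103 0.2352]
(185, 85) [0.65   0.0884 0.2352]
cyl 4087 [0.08673169 0.68502626] 4.969359981818681 0.0019224846867000878
```

Run:
```python
import numpy as np,cv2
for n in('scene','side'):
    d=np.load(f'pics/{n}.npz');P=d['P'];c=d['c'].astype(int)
    X,Y,Z=P[...,0],P[...,1],P[...,2]
    reg=np.zeros(Z.shape,bool)
    if n=='scene': reg[145:384,0:250]=1
    else: reg[25:215,75:265]=1
    reg&=np.isfinite(Z)
    print(n)
    # sill: per y bin
    xs=[];ys=[]
    for y in np.arange(0.0,.27,.02):
        m=reg&(abs(Z-.07)<.005)&(abs(Y-y)<.01)&(X<.54)
        xs.append((X[m].min()+X[m].max())/2);ys.append(y)
    k=np.polyfit(ys,xs,1);print('sill fit slope',k,np.degrees(np.arctan(-k[0])),np.round(np.array(xs)-np.polyval(k,ys),4))
    m=reg&(abs(Z-.07)<.008)&(X<.54);print('sill y range',Y[m].min(),Y[m].max())
    a=np.arctan(-k[0])
    # handle
    s=X*np.cos(a)+Y*np.sin(a);t=-X*np.sin(a)+Y*np.cos(a)
    hb=reg&(c.sum(2)<170)&(Z>.2)
    hb&=(Z>.222)
    q=P[hb];
    if len(q)>10:
        print('handle',hb.sum(),'s med',np.median(s[hb]),np.percentile(s[hb],[2,98]),'t rng',np.percentile(t[hb],[0,2,98,100]),'z',np.percentile(Z[hb],[2,50,98]))
        k2=np.polyfit(q[:,1],q[:,0],1);print('slope',np.degrees(np.arctan(-k2[0])))
    # high points: end arcs
    m=reg&(Z>.08)&(Z<.18);print('t range of tall',np.percentile(t[m],[.5,2,98,99.5]))
    m=reg&(abs(Z-.012)<.005)&(s>.5)&(s<.75);print('floor t',np.percentile(t[m],[1,99]),'s',np.percentile(s[m],[1,99]))
    # overlay
```

```text
scene
sill fit slope [-0.08789509  0.51071059] 5.0231090908312215 [ 0.0002  0.      0.0001 -0.0002 -0.0003 -0.0001  0.0004  0.0001 -0.
 -0.0001 -0.0003 -0.      0.0001  0.0002]
sill y range -0.02266021491657673 0.3041242840598506
handle 477 s med 0.6573964733394537 [0.65442302 0.66087016] t rng [0.02637835 0.0288393  0.16890886 0.17127742] z [0.22609295 0.23623532 0.23873494]
slope 4.968838425370783
t range of tall [-0.07410584 -0.06447545  0.25614534  0.25982808]
floor t [-0.05561331  0.25516222] s [0.50177889 0.71615062]
side
sill fit slope [-0.08787781  0.50965836] 5.022126115779729 [-0.0001  0.     -0.      0.0006 -0.0007 -0.0002  0.0004 -0.      0.
  0.0002 -0.0004 -0.      0.0001  0.0001]
sill y range -0.023062194449431278 0.30538627656771755
handle 336 s med 0.6575603002744235 [0.65350944 0.66376789] t rng [0.02281805 0.02517924 0.16679455 0.17035016] z [0.22601982 0.23406527 0.23704272]
slope 5.082329958271708
t range of tall [-0.06610222 -0.06586425  0.25936011  0.26247224]
floor t [-0.06467291  0.25708094] s [0.50135732 0.73335586]
```

```bash
cat >> h.py <<'E'
def go(target,yaw=None,n=None,vmax=.045):
    """print shift in tool frame (units of 12cm) to target TCP, and turn"""
    o=r.get_obs();R=Ro.from_rotvec(o['orientation']).as_matrix()
    d=R.T@(np.array(target)-o['tcp_pos']);L=np.linalg.norm(d)
    n=n or int(np.ceil(L/vmax));print('dist',L,'rows',n,'per row',np.round(d/.12/n,3),'total',np.round(d/.12,3))
    if yaw is not None:
        a=np.radians(yaw);Rd=np.array([[np.cos(a),np.sin(a),0],[np.sin(a),-np.cos(a),0],[0,0,-1]])
        print('twist total',np.round(np.degrees(Ro.from_matrix(R.T@Rd).as_rotvec())/120,4))
S0=.668;T0=.0972;YAW=np.radians(5.02)
def cw(x,y,z):
    s,t=S0+x,T0+y
    return np.array([s*np.cos(YAW)-t*np.sin(YAW),s*np.sin(YAW)+t*np.cos(YAW),z])
E
python3 - <<'E'
import numpy as np
for n in('scene','side','wrist'):
    P=np.load(f'pics/{n}.npz')['P'].reshape(-1,3);P=P[np.isfinite(P[:,2])]
    print(n,[np.round(P.min(0),2),np.round(P.max(0),2)])
    Q=P[(P[:,2]>.13)];
    g=np.round(Q[:,:2]/.1).astype(int)
    for k in np.unique(g,axis=0):
        m=(g==k).all(1)
        if m.sum()>15:print(k/10,m.sum(),Q[m][:,2].max().round(3),end='; ')
    print()
E
```

```text
scene [array([-0.07, -1.51, -0.76]), array([1.8 , 0.46, 0.26])]
[ 0.  -0.1] 26 0.158; [0. 0.] 24 0.161; [ 0.1 -0.1] 67 0.209; [0.1 0. ] 1945 0.256; [0.5 0. ] 78 0.156; [0.5 0.3] 229 0.177; [0.6 0. ] 579 0.203; [0.6 0.1] 444 0.24; [0.6 0.2] 1121 0.239; [0.6 0.3] 1847 0.206; [0.7 0. ] 1661 0.206; [0.7 0.1] 2921 0.239; [0.7 0.2] 2932 0.238; [0.7 0.3] 2829 0.205; [0.8 0. ] 422 0.184; [0.8 0.1] 771 0.179; [0.8 0.2] 688 0.175; [0.8 0.3] 419 0.17; 
side [array([-0.04, -1.05, -0.77]), array([1.8 , 1.61, 0.3 ])]
[0.1 0. ] 152 0.284; [0.1 0.1] 25 0.295; [0.5 0. ] 59 0.154; [0.5 0.3] 232 0.174; [0.6 0. ] 465 0.201; [0.6 0.1] 296 0.237; [0.6 0.2] 558 0.238; [0.6 0.3] 1063 0.203; [0.7 0. ] 1228 0.204; [0.7 0.1] 1580 0.238; [0.7 0.2] 1236 0.235; [0.7 0.3] 1073 0.202; [0.8 0. ] 285 0.183; [0.8 0.1] 361 0.176; [0.8 0.2] 262 0.172; [0.8 0.3] 159 0.167; 
wrist [array([-0.04,  0.23, -0.76]), array([1.56, 1.21, 0.32])]
[0.1 0.5] 5970 0.143; [0.2 0.4] 626 0.142; [0.2 0.5] 2110 0.142; [0.2 0.6] 14950 0.318; [0.2 0.7] 14549 0.318;
```

Call:
apply_moves --dp '[[0, 0, -0.06], [0, 0, -0.06], [0, 0, -0.06], [0, 0, 0]]' --twist '[[0, 0, -0.061], [0, 0, -0.061], [0, 0, -0.061], [0, 0, 0]]' --jaw '[0, 0, 0, 0]'

```text
clock: 0.55
tcp_pos: [0.1963, 0.6451, 0.424]
orientation: [2.104, 2.329, -0.008]
contact_force: [0.9, 0.2, 0.6]
grip_width: 0.0855
```

```bash
python3 -c "
from h import *
st();go([.45,.35,.43],95.02)"
```

```text
clock 0.55
tcp_pos [0.1963 0.6451 0.424 ]
orientation [ 2.104   2.3289 -0.0076]
joints [-1.3248  0.4638 -0.0612  1.5292  0.03    1.1553  0.2803]
contact_force [0.92   0.2496 0.5876]
grip_width 0.0855
[[-0.101  0.995 -0.001]
 [ 0.995  0.101 -0.006]
 [-0.005 -0.002 -1.   ]]
dist 0.38915708754508027 rows 9 per row [-0.296  0.206 -0.004] total [-2.661  1.854 -0.038]
twist total [-0.0007  0.0026  0.0066]
```

Call:
apply_moves --dp '[[-0.296, 0.206, 0], [-0.296, 0.206, 0], [-0.296, 0.206, 0], [-0.296, 0.206, 0], [-0.296, 0.206, 0], [-0.296, 0.206, 0], [-0.296, 0.206, 0], [-0.296, 0.206, 0], [-0.296, 0.206, 0]]' --twist '[[0, 0, 0.0066], [0, 0.0026, 0], [0, 0, 0], [0, 0, 0], [0, 0, 0], [0, 0, 0], [0, 0, 0], [0, 0, 0], [0, 0, 0]]' --jaw '[0, 0, 0, 0, 0, 0, 0, 0, 0]'

```text
clock: 1.45
tcp_pos: [0.4446, 0.3371, 0.4174]
orientation: [-2.143, -2.289, 0.01]
contact_force: [-0.2, 0.1, 0.5]
grip_width: 0.0853
```

```bash
python3 -c "
from h import *
st();go([.45,.05,.43],95.02)"
```

```text
clock 1.45
tcp_pos [0.4446 0.3371 0.4174]
orientation [-2.1432 -2.289   0.0098]
joints [-0.8211  0.2736  0.0754  1.8268 -0.0297  1.0488  0.903 ]
contact_force [-0.2025  0.0849  0.4751]
grip_width 0.0853
[[-0.066  0.998 -0.009]
 [ 0.998  0.066 -0.001]
 [-0.    -0.009 -1.   ]]
dist 0.28741027842166117 rows 7 per row [-0.341 -0.016 -0.015] total [-2.39  -0.113 -0.104]
twist total [-0.0041 -0.     -0.0104]
```

Call:
apply_moves --dp '[[-0.341, -0.016, -0.015], [-0.341, -0.016, -0.015], [-0.341, -0.016, -0.015], [-0.341, -0.016, -0.015], [-0.341, -0.016, -0.015], [-0.341, -0.016, -0.015], [-0.341, -0.016, -0.015], [-0.329, -0.08, 0], [-0.329, -0.08, 0], [-0.329, -0.08, 0], [-0.329, -0.08, 0], [-0.329, -0.08, 0], [-0.329, -0.08, 0], [-0.2, -0.05, 0]]' --twist '[[-0.004, 0, -0.0104], [0, 0, 0], [0, 0, 0], [0, 0, 0], [0, 0, 0], [0, 0, 0], [0, 0, 0], [0, 0, 0], [0, 0, 0], [0, 0, 0], [0, 0, 0], [0, 0, 0], [0, 0, 0], [0, 0, 0]]' --jaw '[0, 0, 0, 0, 0, 0, 0, 0, 0, 0, 0, 0, 0, 0]'

```text
clock: 2.85
tcp_pos: [0.3949, -0.2393, 0.4262]
orientation: [-2.195, -2.247, -0.003]
contact_force: [0.4, 0.8, -0.7]
grip_width: 0.0856
```

```bash
python3 -c "
from h import *
st();go([.4075,-.2312,.32],95.02)
c,P=grab('wrist','w2.png')
m=(P[...,2]>.07)&(P[...,2]<.09)&(c.min(2)>170)
import cv2
q=P[m][:,:2];print(m.sum());q=q[np.hypot(*(q-[.4075,-.2312]).T)<.06];print(len(q),cv2.minEnclosingCircle((q*1000).astype(np.float32)),np.median(q,0))"
```

```text
clock 2.85
tcp_pos [ 0.3949 -0.2393  0.4262]
orientation [-2.1947 -2.2474 -0.0034]
joints [-0.1064  0.0908  0.5594  2.0478 -0.0591  1.0171  2.0767]
contact_force [ 0.4139  0.7721 -0.6556]
grip_width 0.0856
[[-0.024  1.     0.001]
 [ 1.     0.024  0.002]
 [ 0.002  0.001 -1.   ]]
dist 0.10726648341489708 rows 3 per row [0.021 0.035 0.295] total [0.064 0.106 0.885]
twist total [ 0.0007 -0.0008 -0.0305]
3262
2848 ((410.2901916503906, -232.12384033203125), 31.476287841796875) [ 0.40981088 -0.23243195]
```

View pics/w2.png

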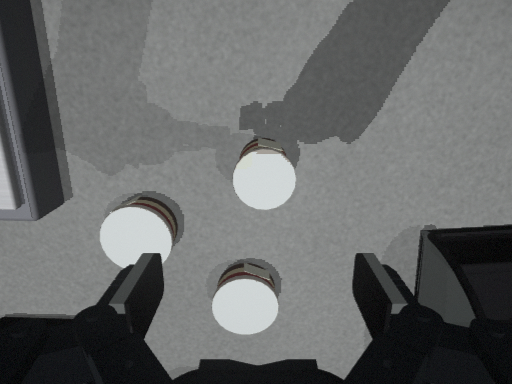

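The wrist view shows the cup lid at (245,305), in front of the pads, with the tubs at (135,240) and (264,180). The 63 mm lid at z≈80 mm agrees with the other cameras.

Call:
apply_moves --dp '[[0.05, 0.12, 0.25], [0, 0, 0.25], [0, 0, 0.2], [0, 0, 0.05]]' --twist '[[0, 0, -0.03], [0, 0, 0], [0, 0, 0], [0, 0, 0]]' --jaw '[0, 0, 0, 0]'

```text
clock: 3.3
tcp_pos: [0.4082, -0.2382, 0.3345]
orientation: [2.144, 2.289, 0.005]
contact_force: [0.2, -0.0, -0.2]
grip_width: 0.0853
```

```bash
python3 -c "
from h import *
st();go([.409,-.2317,.202],95.02)
"
```

```text
clock 3.3
tcp_pos [ 0.4082 -0.2382  0.3345]
orientation [2.1445 2.2886 0.0053]
joints [-0.0592  0.2523  0.5324  2.126  -0.1801  0.7992  2.2206]
contact_force [ 0.2065 -0.0147 -0.1622]
grip_width 0.0853
[[-0.065  0.998  0.006]
 [ 0.998  0.065 -0.001]
 [-0.002  0.006 -1.   ]]
dist 0.13270459399268775 rows 3 per row [0.018 0.001 0.368] total [0.055 0.004 1.104]
twist total [ 0.0029  0.0008 -0.0108]
```

Call:
apply_moves --dp '[[0.055, 0.004, 0.1], [0.01, 0, 0.25], [0, 0, 0.1], [0, 0, 0]]' --twist '[[0.003, 0, -0.0108], [0, 0, 0], [0, 0, 0], [0, 0, 0]]' --jaw '[0, 0, 0, 0]'

```text
clock: 3.7
tcp_pos: [0.4092, -0.2287, 0.2794]
orientation: [2.122, 2.315, -0.001]
contact_force: [-0.2, 0.4, -1.0]
grip_width: 0.0854
```

```bash
python3 -c "
from h import *
st();go([.409,-.2317,.202],95.02)
"
```

```text
clock 3.7
tcp_pos [ 0.4092 -0.2287  0.2794]
orientation [ 2.1216e+00  2.3150e+00 -8.0000e-04]
joints [-0.0271  0.3451  0.4837  2.1743 -0.2534  0.6737  2.2894]
contact_force [-0.1865  0.3623 -0.9953]
grip_width 0.0854
[[-0.087  0.996  0.001]
 [ 0.996  0.087 -0.001]
 [-0.001  0.001 -1.   ]]
dist 0.0774306309992044 rows 2 per row [-0.012 -0.002  0.322] total [-0.024 -0.004  0.645]
twist total [ 0.0003  0.0007 -0.0002]
```

Call:
apply_moves --dp '[[-0.026, -0.004, 0.1], [0, 0, 0.2], [0, 0, 0.2], [0, 0, 0.1], [0, 0, 0]]' --twist '[[0, 0, 0], [0, 0, 0], [0, 0, 0], [0, 0, 0], [0, 0, 0]]' --jaw '[0, 0, 0, 0, 0]'

```text
clock: 4.2
tcp_pos: [0.412, -0.2337, 0.2079]
orientation: [2.116, 2.309, 0.006]
contact_force: [-0.7, -0.3, 0.6]
grip_width: 0.0855
```

```bash
python3 -c "
from h import *
st();go([.409,-.2317,.202],95.02)
grab('side','d2.png');i=cv2.imread('pics/d2.png')[200:340,200:360];cv2.imwrite('pics/d2c.png',cv2.resize(i,None,fx=4,fy=4))
"
```

```text
clock 4.2
tcp_pos [ 0.412  -0.2337  0.2079]
orientation [2.1163 2.3088 0.0059]
joints [ 0.069   0.4844  0.3873  2.1988 -0.3707  0.5083  2.3986]
contact_force [-0.7098 -0.2988  0.5532]
grip_width 0.0855
[[-0.087  0.996  0.01 ]
 [ 0.996  0.087 -0.004]
 [-0.005  0.009 -1.   ]]
dist 0.006905554950830254 rows 1 per row [ 0.019 -0.024  0.049] total [ 0.019 -0.024  0.049]
twist total [ 0.0044  0.0022 -0.0003]
```

View pics/d2c.png

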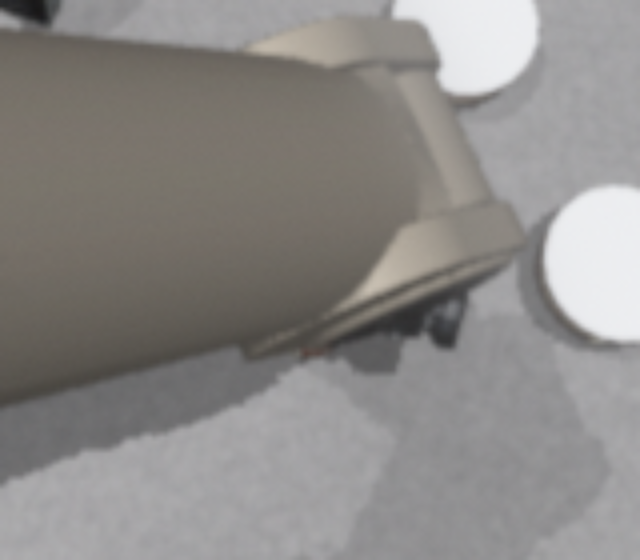

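The arm hides the cup in the side view, and no contact is felt. I'll correct the pose and close.

Call:
apply_moves --dp '[[0.019, -0.024, 0.045], [0, 0, 0], [0, 0, 0], [0, 0, 0], [0, 0, 0], [0, 0, 0], [0, 0, 0], [0, 0, 0]]' --twist '[[0.0044, 0.0022, 0], [0, 0, 0], [0, 0, 0], [0, 0, 0], [0, 0, 0], [0, 0, 0], [0, 0, 0], [0, 0, 0]]' --jaw '[0, 0, 60, 90, 120, 150, 150, 150]' --grip_force 30

```text
clock: 5.05
tcp_pos: [0.4101, -0.2322, 0.2059]
orientation: [2.12, 2.312, 0.004]
contact_force: [0.2, 0.2, -1.1]
grip_width: 0.0626
```

```bash
python3 -c "
from h import *
st()
grab('wrist','w3.png')
"
```

```text
clock 5.05
tcp_pos [ 0.4101 -0.2322  0.2059]
orientation [2.1195 2.3123 0.0041]
joints [ 0.069   0.4866  0.3855  2.2032 -0.3728  0.5067  2.3996]
contact_force [ 0.1617  0.227  -1.0881]
grip_width 0.0626
[[-0.087  0.996  0.005]
 [ 0.996  0.087 -0.001]
 [-0.002  0.005 -1.   ]]
```

View pics/w3.png

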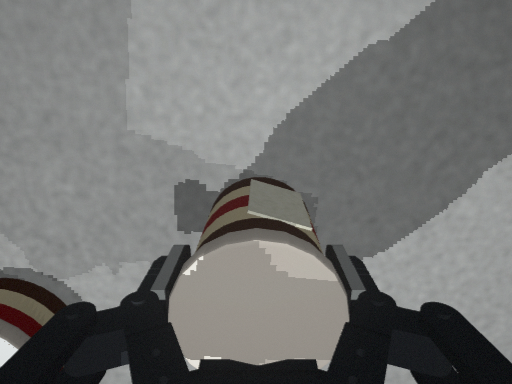

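The wrist view shows the cup upright between the pads, with its lid at (258,300).

Call:
apply_moves --dp '[[0, 0, 0.03], [0, 0, 0], [0, 0, 0], [0, 0, 0]]' --twist '[[0, 0, 0], [0, 0, 0], [0, 0, 0], [0, 0, 0]]' --jaw '[150, 200, 200, 200]' --grip_force 40

```text
clock: 5.5
tcp_pos: [0.411, -0.2321, 0.204]
orientation: [2.119, 2.312, 0.009]
contact_force: [0.0, -0.5, -1.6]
grip_width: 0.0618
```

Call:
apply_moves --dp '[[0, 0, 0], [0, 0, 0], [0, 0, 0]]' --twist '[[0, 0, 0], [0, 0, 0], [0, 0, 0]]' --jaw '[255, 255, 255]' --grip_force 50

```text
clock: 5.8
tcp_pos: [0.4111, -0.2321, 0.2038]
orientation: [2.119, 2.312, 0.009]
contact_force: [-0.3, 1.2, -0.0]
grip_width: 0.0616
```

Run:
```python
from h import *
c,P=grab('wrist','w4.png')
m=(P[...,2]>.07)&(P[...,2]<.09)&(np.hypot(P[...,0]-.41,P[...,1]+.232)<.045)&(c.min(2)>120)
q=P[m];print(len(q),cv2.minEnclosingCircle((q[:,:2]*1000).astype(np.float32)),np.percentile(q[:,2],[5,50,95]))
A=np.c_[q[:,:2],np.ones(len(q))];print(np.linalg.lstsq(A,q[:,2],rcond=None)[0])
st()
```

```text
18120 ((410.4697570800781, -231.70973205566406), 31.79242706298828) [0.07942951 0.08031132 0.08118348]
[0.00498383 0.00573207 0.07962973]
clock 5.85
tcp_pos [ 0.4112 -0.2321  0.2038]
orientation [2.1188 2.3119 0.0087]
joints [ 0.074   0.4908  0.3792  2.2021 -0.3786  0.5018  2.4042]
contact_force [ 0.1149  0.5102 -0.1558]
grip_width 0.061
[[-0.087  0.996  0.008]
 [ 0.996  0.087  0.   ]
 [-0.     0.008 -1.   ]]
```

View pics/w4.png

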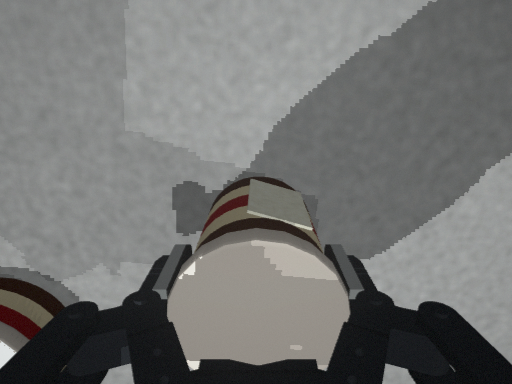

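Call:
apply_moves --dp '[[0, 0, -0.08], [0, 0, -0.15], [0, 0, -0.15], [0, 0, 0]]' --twist '[[0, 0, 0], [0, 0, 0], [0, 0, 0], [0, 0, 0]]' --jaw '[255, 255, 255, 255]' --grip_force 50

```text
clock: 6.25
tcp_pos: [0.4099, -0.2322, 0.2514]
orientation: [2.122, 2.313, 0.006]
contact_force: [0.7, -0.8, -2.2]
grip_width: 0.0614
```

Run:
```python
from h import *
st()
o=r.get_obs()
c,P=grab('wrist','w5.png')
R=Ro.from_rotvec(o['orientation']).as_matrix();L=(P-o['tcp_pos'])@R
m=(np.hypot(L[...,0],L[...,1])<.045)&(L[...,2]<.14)&(L[...,2]>.1)&(c.min(2)>120)
q=L[m];print(len(q),cv2.minEnclosingCircle((q[:,:2]*1000).astype(np.float32)),np.percentile(q[:,2],[5,50,95]))
go(cw(-.1,0,.38),95.02)
go([.42,-.2,.38],95.02)
print(cw(-.1,0,0),cw(0,0,0))
```

```text
clock 6.25
tcp_pos [ 0.4099 -0.2322  0.2514]
orientation [2.1215 2.3127 0.0062]
joints [ 0.0107  0.4006  0.4532  2.1859 -0.3077  0.61    2.3433]
contact_force [ 0.747  -0.8209 -2.2485]
grip_width 0.0614
[[-0.086  0.996  0.005]
 [ 0.996  0.086  0.001]
 [ 0.     0.005 -1.   ]]
18137 ((0.31231188774108887, -1.4684182405471802), 31.93505096435547) [0.12261035 0.12346699 0.12435026]
dist 0.42640989205992924 rows 10 per row [ 0.304  0.15  -0.107] total [ 3.037  1.503 -1.071]
twist total [ 0.0019 -0.0004 -0.0005]
dist 0.13383821233854598 rows 3 per row [ 0.086  0.038 -0.36 ] total [ 0.258  0.114 -1.079]
twist total [ 0.0019 -0.0004 -0.0005]
[0.55731594 0.14652914 0.        ] [0.65693236 0.15527948 0.        ]
```

View pics/w5.png

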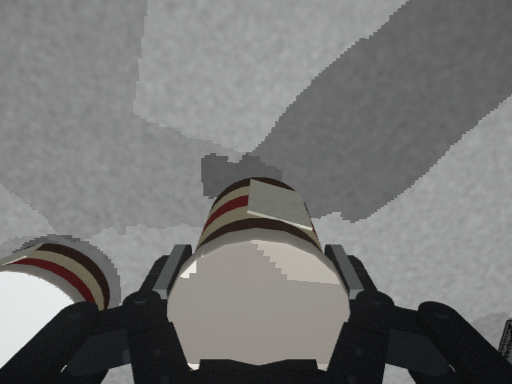

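Call:
apply_moves --dp '[[0.05, 0.03, -0.25], [0.15, 0.08, -0.28], [0.22, 0.11, -0.28], [0.28, 0.14, -0.28], [0.3, 0.15, -0.28], [0.3, 0.15, 0], [0.3, 0.15, 0], [0.3, 0.15, 0], [0.3, 0.15, 0], [0.3, 0.15, 0], [0.25, 0.12, 0], [0.1, 0.05, 0], [0, 0, 0]]' --twist '[[0, 0, 0], [0, 0, 0], [0, 0, 0], [0, 0, 0], [0, 0, 0], [0, 0, 0], [0, 0, 0], [0, 0, 0], [0, 0, 0], [0, 0, 0], [0, 0, 0], [0, 0, 0], [0, 0, 0]]' --jaw '[255, 255, 255, 255, 255, 255, 255, 255, 255, 255, 255, 255, 255]'

```text
clock: 7.6
tcp_pos: [0.5525, 0.1363, 0.4095]
orientation: [-2.12, -2.305, 0.006]
contact_force: [-1.1, -0.6, -1.6]
grip_width: 0.0613
```

Run:
```python
from h import *
st()
go(cw(-.1,0,.42),95.02)
grab('scene','s3.png');grab('side','d3.png')
```

```text
clock 7.6
tcp_pos [0.5525 0.1363 0.4095]
orientation [-2.1199 -2.3047  0.0063]
joints [-0.6393  0.3092  0.361   1.825  -0.1329  1.0388  1.4289]
contact_force [-1.1111 -0.5926 -1.5518]
grip_width 0.0613
[[-0.083  0.996 -0.01 ]
 [ 0.997  0.083  0.004]
 [ 0.005 -0.01  -1.   ]]
dist 0.015416026891034194 rows 1 per row [ 0.082  0.046 -0.087] total [ 0.082  0.046 -0.087]
twist total [-0.0047 -0.0023 -0.002 ]
```

View pics/s3.png

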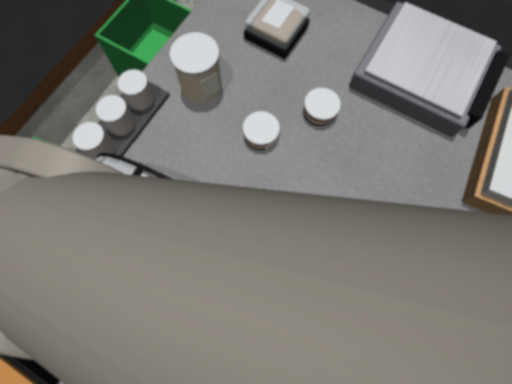

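View pics/d3.png

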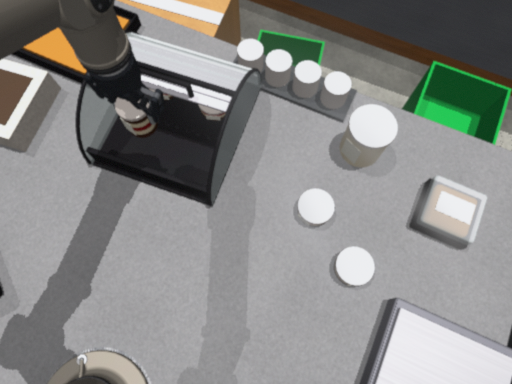

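The side view shows the cup held upright over the opening at (138,115). I'll descend in stages and check the wrist's clearance to the handle.

Call:
apply_moves --dp '[[0.082, 0.03, 0.05], [0, 0, 0.15], [0, 0, 0.25], [0, 0, 0.25], [0, 0, 0.2], [0, 0, 0]]' --twist '[[-0.0047, -0.0023, 0], [0, 0, 0], [0, 0, 0], [0, 0, 0], [0, 0, 0], [0, 0, 0]]' --jaw '[255, 255, 255, 255, 255, 255]'

```text
clock: 8.3
tcp_pos: [0.5547, 0.1357, 0.2989]
orientation: [2.143, 2.29, 0.003]
contact_force: [0.4, 1.3, -1.8]
grip_width: 0.0614
```

Run:
```python
from h import *
st()
go(cw(-.1,0,.2174),95.02)
c,P=grab('side','d4.png')
i=c[0:200,40:280,::-1];cv2.imwrite('pics/d4c.png',cv2.resize(i,None,fx=3,fy=3,interpolation=cv2.INTER_CUBIC))
```

```text
clock 8.3
tcp_pos [0.5547 0.1357 0.2989]
orientation [2.1427 2.2901 0.0032]
joints [-0.6064  0.4454  0.329   1.923  -0.1903  0.799   1.4627]
contact_force [ 0.3765  1.3112 -1.7579]
grip_width 0.0614
[[-0.066  0.998  0.005]
 [ 0.998  0.066 -0.002]
 [-0.003  0.005 -1.   ]]
dist 0.08222616298176967 rows 2 per row [0.045 0.012 0.339] total [0.09  0.024 0.679]
twist total [ 0.0024  0.0012 -0.0101]
```

View pics/d4c.png

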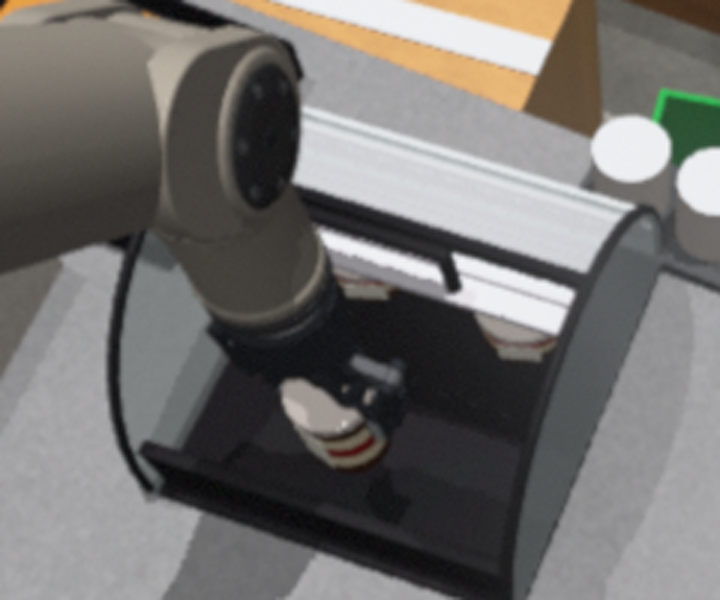

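Run:
```python
from h import *
d=np.load('pics/side.npz');P=d['P'].reshape(-1,3);o=r.get_obs()
s=P[:,0]*np.cos(YAW)+P[:,1]*np.sin(YAW)-S0;t=-P[:,0]*np.sin(YAW)+P[:,1]*np.cos(YAW)-T0
D=P-o['tcp_pos']
for lo in np.arange(-.05,.3,.03):
    m=(D[:,2]>lo)&(D[:,2]<lo+.03)&(np.hypot(D[:,0],D[:,1])<.2)&(P[:,2]>.25)
    if m.sum()>5: print(round(lo,2),m.sum(),'s',np.percentile(s[m],[1,99]).round(3),'t',np.percentile(t[m],[1,99]).round(3),'rad',np.percentile(np.hypot(D[m,0],D[m,1]),[1,50]).round(3))
print('tcp case',o['tcp_pos'][0]*np.cos(YAW)+o['tcp_pos'][1]*np.sin(YAW)-S0,-o['tcp_pos'][0]*np.sin(YAW)+o['tcp_pos'][1]*np.cos(YAW)-T0)
```

```text
-0.05 303 s [-0.142 -0.085] t [-0.048  0.006] rad [0.035 0.038]
-0.02 376 s [-0.142 -0.084] t [-0.048  0.005] rad [0.031 0.037]
0.01 483 s [-0.145 -0.079] t [-0.05   0.011] rad [0.036 0.039]
0.04 493 s [-0.143 -0.084] t [-0.048  0.006] rad [0.035 0.038]
0.07 491 s [-0.143 -0.085] t [-0.048  0.004] rad [0.035 0.038]
0.1 248 s [-0.146 -0.076] t [-0.059  0.   ] rad [0.04  0.046]
0.13 651 s [-0.163 -0.059] t [-0.06  -0.049] rad [0.047 0.053]
0.16 1330 s [-0.182 -0.064] t [-0.06   0.021] rad [0.018 0.051]
0.19 1570 s [-0.214 -0.082] t [-0.059  0.031] rad [0.01  0.051]
0.22 1811 s [-0.244 -0.118] t [-0.061  0.023] rad [0.019 0.075]
0.25 2066 s [-0.276 -0.15 ] t [-0.064 -0.013] rad [0.049 0.111]
0.28 2459 s [-0.284 -0.181] t [-0.066 -0.016] rad [0.079 0.135]
tcp case -0.10290522197873087 -0.010622666552586632
```

Call:
apply_moves --dp '[[0.09, 0.02, 0.1], [0, 0, 0.2], [0, 0, 0.2], [0, 0, 0.1], [0, 0, 0]]' --twist '[[0.0024, 0.0012, -0.0101], [0, 0, 0], [0, 0, 0], [0, 0, 0], [0, 0, 0]]' --jaw '[255, 255, 255, 255, 255]'

```text
clock: 8.85
tcp_pos: [0.5611, 0.1498, 0.2313]
orientation: [2.115, 2.316, 0.022]
contact_force: [0.8, -0.0, -1.2]
grip_width: 0.061
```

Run:
```python
from h import *
st()
go(cw(-.1,0,.2154),95.02)
```

```text
clock 8.85
tcp_pos [0.5611 0.1498 0.2313]
orientation [2.1148 2.3161 0.0219]
joints [-0.5805  0.5544  0.2784  1.9376 -0.2395  0.6662  1.507 ]
contact_force [ 0.7639 -0.0462 -1.1744]
grip_width 0.061
[[-0.091  0.996  0.013]
 [ 0.996  0.091  0.007]
 [ 0.006  0.014 -1.   ]]
dist 0.016705548204042624 rows 1 per row [-0.025 -0.036  0.132] total [-0.025 -0.036  0.132]
twist total [ 0.0066 -0.0027  0.0015]
```

Call:
apply_moves --dp '[[-0.02, -0.03, 0.03], [0, 0, 0.03], [0, 0, 0.03], [0, 0, 0.02], [0, 0, 0]]' --twist '[[0.0066, -0.0027, 0], [0, 0, 0], [0, 0, 0], [0, 0, 0], [0, 0, 0]]' --jaw '[255, 255, 255, 255, 255]'

```text
clock: 9.35
tcp_pos: [0.5592, 0.1476, 0.2206]
orientation: [2.116, 2.319, 0.006]
contact_force: [-0.5, -0.3, -1.5]
grip_width: 0.061
```

Run:
```python
from h import *
st()
go(cw(-.1,0,.2154),95.02)
```

```text
clock 9.35
tcp_pos [0.5592 0.1476 0.2206]
orientation [2.1165 2.3191 0.0064]
joints [-0.5751  0.5702  0.2741  1.9436 -0.2427  0.6547  1.5127]
contact_force [-0.5495 -0.2778 -1.4736]
grip_width 0.061
[[-0.091  0.996  0.004]
 [ 0.996  0.091  0.002]
 [ 0.001  0.004 -1.   ]]
dist 0.005612955489477022 rows 1 per row [-0.008 -0.017  0.043] total [-0.008 -0.017  0.043]
twist total [ 0.002  -0.0006  0.0018]
```

Call:
apply_moves --dp '[[0, 0, 0.025], [0, 0, 0.015], [0, 0, 0.01], [0, 0, 0.0]]' --twist '[[0.002, 0, 0], [0, 0, 0], [0, 0, 0], [0, 0, 0]]' --jaw '[255, 255, 255, 255]'

```text
clock: 9.75
tcp_pos: [0.5601, 0.1478, 0.216]
orientation: [-2.118, -2.32, -0.005]
contact_force: [0.6, 0.2, -1.7]
grip_width: 0.0617
```

Call:
apply_moves --dp '[[0, 0, 0.015], [0, 0, 0.015], [0, 0, 0]]' --twist '[[0, 0, 0], [0, 0, 0], [0, 0, 0]]' --jaw '[255, 255, 255]'

```text
clock: 10.05
tcp_pos: [0.5614, 0.1477, 0.2164]
orientation: [2.119, 2.319, 0.011]
contact_force: [-0.8, -0.5, -1.9]
grip_width: 0.0613
```

Call:
apply_moves --dp '[[0, 0, 0.02], [0, 0, 0.02], [0, 0, 0]]' --twist '[[0.003, 0, 0], [0, 0, 0], [0, 0, 0]]' --jaw '[255, 255, 255]'

```text
clock: 10.35
tcp_pos: [0.5636, 0.1478, 0.2164]
orientation: [-2.118, -2.317, -0.012]
contact_force: [-0.3, -0.3, -0.4]
grip_width: 0.0614
```

Run:
```python
from h import *
st()
for i in range(1):
  c,P=grab('side','d5.png')
i=c[0:200,40:280,::-1];cv2.imwrite('pics/d5c.png',cv2.resize(i,None,fx=3,fy=3,interpolation=cv2.INTER_CUBIC))
```

```text
clock 10.35
tcp_pos [0.5636 0.1478 0.2164]
orientation [-2.1179 -2.3171 -0.0121]
joints [-0.5651  0.5814  0.2671  1.9345 -0.251   0.6517  1.5205]
contact_force [-0.3374 -0.3079 -0.4371]
grip_width 0.0614
[[-0.09   0.996  0.003]
 [ 0.996  0.09   0.007]
 [ 0.007  0.004 -1.   ]]
```

View pics/d5c.png

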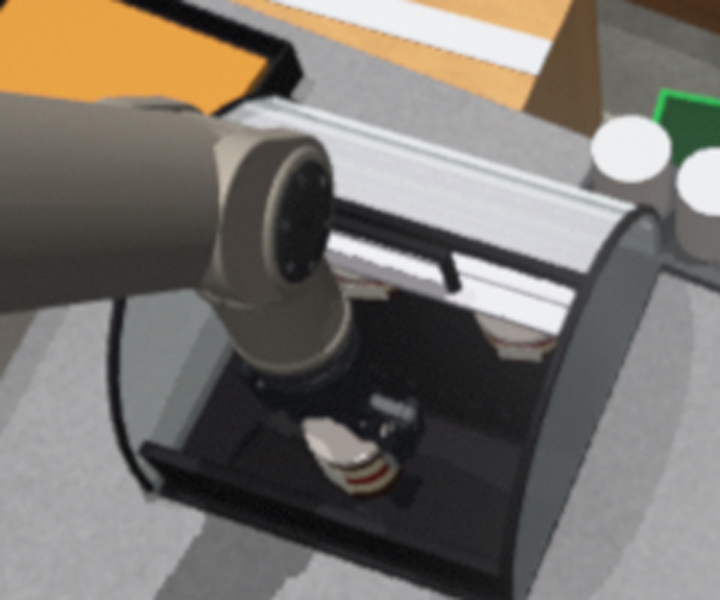

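Run:
```python
from h import *
d=np.load('pics/side.npz');P=d['P']
for u,v in [(146,142),(150,147),(154,151),(120,160),(190,160)]:
  p=P[v,u];print((u,v),p.round(4))
o=r.get_obs();c,P=grab('wrist','w6.png')
R=Ro.from_rotvec(o['orientation']).as_matrix();L=(P-o['tcp_pos'])@R
m=(np.hypot(L[...,0],L[...,1])<.045)&(L[...,2]<.15)&(L[...,2]>.1)&(c.min(2)>110)
q=L[m];print(len(q),np.percentile(q[:,2],[5,50,95]),np.percentile(P[m][:,2],[5,50,95]))
fl=(abs(P[...,2]-.012)<.01);print(fl.sum(),np.median(P[fl][:,2]))
st()
```

```text
(146, 142) [0.5511 0.1668 0.0911]
(150, 147) [0.5428 0.1504 0.0946]
(154, 151) [0.5384 0.1379 0.0926]
(120, 160) [0.4917 0.2093 0.07  ]
(190, 160) [0.5782 0.08   0.0121]
21352 [0.12268273 0.12362237 0.1335257 ] [0.08271808 0.09252232 0.09351721]
78285 0.012187853207689586
clock 10.45
tcp_pos [0.5637 0.148  0.2159]
orientation [-2.118  -2.3176 -0.0125]
joints [-0.5652  0.5823  0.2668  1.9345 -0.2511  0.6504  1.5205]
contact_force [ 0.4962 -0.0757  5.6319]
grip_width 0.0613
[[-0.09   0.996  0.004]
 [ 0.996  0.09   0.007]
 [ 0.007  0.005 -1.   ]]
```

View pics/w6.png

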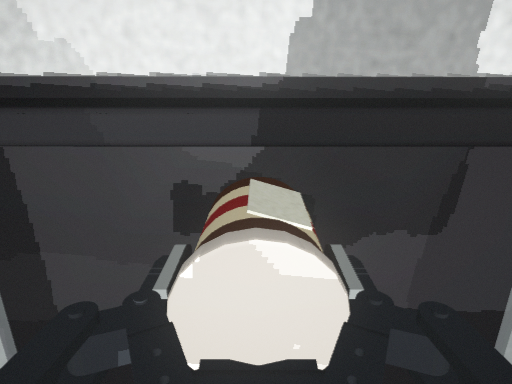

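The wrist view shows the cup standing inside the sill (sill at rows 75–145). The lid top is at z 0.0925 m against 0.092 expected, and a 5.6 N upward force shows it is on the floor. Releasing.

Call:
apply_moves --dp '[[0, 0, 0], [0, 0, 0], [0, 0, 0], [0, 0, 0], [0, 0, 0]]' --twist '[[0, 0, 0], [0, 0, 0], [0, 0, 0], [0, 0, 0], [0, 0, 0]]' --jaw '[100, 60, 0, 0, 0]' --grip_force 20

```text
clock: 10.95
tcp_pos: [0.5634, 0.1482, 0.2143]
orientation: [-2.117, -2.318, -0.01]
contact_force: [-0.5, 0.3, -1.3]
grip_width: 0.085
```

Run:
```python
from h import *
st()
c,P=grab('wrist','w7.png')
m=(P[...,2]>.085)&(P[...,2]<.1)&(np.hypot(P[...,0]-.56,P[...,1]-.147)<.05)&(c.min(2)>110)
q=P[m];print(len(q),cv2.minEnclosingCircle((q[:,:2]*1000).astype(np.float32)),np.median(q,0))
```

```text
clock 10.95
tcp_pos [0.5634 0.1482 0.2143]
orientation [-2.1169 -2.3176 -0.0098]
joints [-0.5652  0.5847  0.2661  1.935  -0.2514  0.6493  1.5207]
contact_force [-0.4777  0.3009 -1.3068]
grip_width 0.085
[[-0.09   0.996  0.002]
 [ 0.996  0.09   0.006]
 [ 0.006  0.003 -1.   ]]
20384 ((555.2198486328125, 147.60546875), 48.79246520996094) [0.55431368 0.14837577 0.09210141]
```

View pics/w7.png

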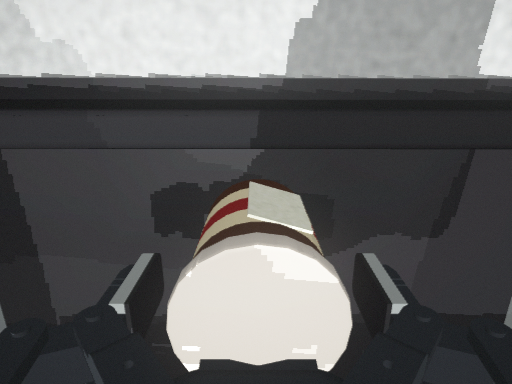

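Released and standing, with both pads clear of the lid. Lifting straight up.

Call:
apply_moves --dp '[[0, 0, -0.1], [0, 0, -0.2], [0, 0, -0.2], [0, 0, -0.2], [0, 0, -0.25], [0, 0, -0.3], [0, 0, -0.3], [0, 0, -0.2], [0, 0, 0]]' --twist '[[0, 0, 0], [0, 0, 0], [0, 0, 0], [0, 0, 0], [0, 0, 0], [0, 0, 0], [0, 0, 0], [0, 0, 0], [0, 0, 0]]' --jaw '[0, 0, 0, 0, 0, 0, 0, 0, 0]'

```text
clock: 11.9
tcp_pos: [0.5621, 0.1454, 0.4387]
orientation: [-2.119, -2.316, -0.011]
contact_force: [-0.1, 0.8, 0.1]
grip_width: 0.0851
```

Run:
```python
from h import *
st()
c,P=grab('wrist','w8.png')
m=(P[...,2]>.085)&(P[...,2]<.1)&(np.hypot(P[...,0]-.56,P[...,1]-.147)<.05)&(c.min(2)>110)
q=P[m];print(len(q),cv2.minEnclosingCircle((q[:,:2]*1000).astype(np.float32)),np.median(q,0))
print(cw(-.1,0,0))
grab('side','d8.png')
```

```text
clock 11.9
tcp_pos [0.5621 0.1454 0.4387]
orientation [-2.1194 -2.3157 -0.0112]
joints [-0.6519  0.2975  0.3661  1.7699 -0.125   1.0912  1.4161]
contact_force [-0.1226  0.7981  0.1202]
grip_width 0.0851
[[-0.088  0.996  0.003]
 [ 0.996  0.088  0.007]
 [ 0.007  0.004 -1.   ]]
3180 ((563.2888793945312, 149.35740661621094), 31.810386657714844) [0.56173276 0.14909252 0.09212847]
[0.55731594 0.14652914 0.        ]
```

View pics/w8.png

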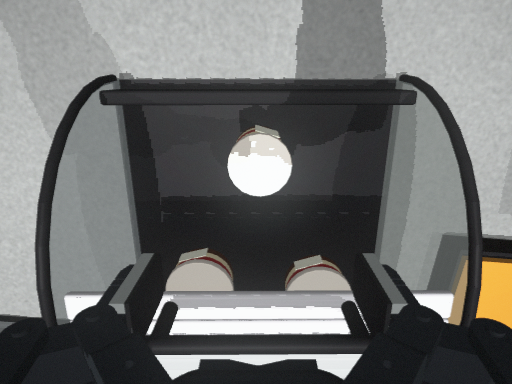

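View pics/d8.png

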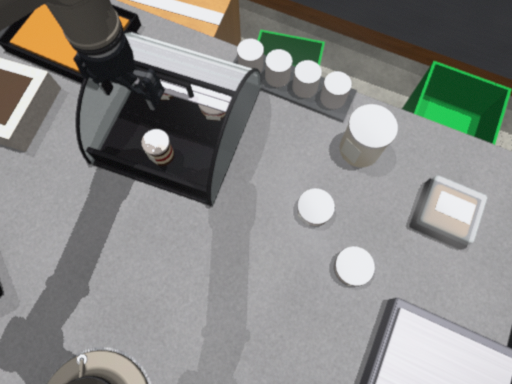

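The cup stands upright and alone on the floor at (260,165) in the wrist view, with its lid top at z 0.092 (case frame about -0.094, 0.002). The handle bar spans (160,345)-(360,345). Next I turn the tool 90° so the jaws straddle the bar.

Call:
apply_moves --dp '[[0, 0, 0], [0, 0, 0], [0, 0, 0], [0, 0, 0], [0, 0, 0], [0, 0, 0], [0, 0, 0], [0, 0, 0], [0, 0, 0], [0, 0, 0], [0, 0, 0], [0, 0, 0]]' --twist '[[0, 0, 0.07], [0, 0, 0.07], [0, 0, 0.07], [0, 0, 0.07], [0, 0, 0.07], [0, 0, 0.07], [0, 0, 0.07], [0, 0, 0.07], [0, 0, 0.07], [0, 0, 0.07], [0, 0, 0.05], [0, 0, 0]]' --jaw '[0, 0, 0, 0, 0, 0, 0, 0, 0, 0, 0, 0]'

```text
clock: 13.2
tcp_pos: [0.5541, 0.1443, 0.4176]
orientation: [3.132, 0.073, -0.051]
contact_force: [-0.9, -0.3, 0.7]
grip_width: 0.0857
```

Run:
```python
from h import *
st()
go(cw(-.0105,.0005,.43),5.02)
```

```text
clock 13.2
tcp_pos [0.5541 0.1443 0.4176]
orientation [ 3.1317  0.0732 -0.0506]
joints [-0.8923  0.3553  0.6806  1.8141 -0.2472  1.0936 -0.0735]
contact_force [-0.9231 -0.2888  0.6525]
grip_width 0.0857
[[ 0.998  0.047 -0.032]
 [ 0.047 -0.999 -0.009]
 [-0.033  0.008 -0.999]]
dist 0.09380006651300701 rows 3 per row [ 0.256 -0.017 -0.043] total [ 0.769 -0.051 -0.129]
twist total [ 0.0035  0.0156 -0.0195]
```

Call:
apply_moves --dp '[[0, 0, -0.15], [0.2, -0.02, -0.08], [0.25, -0.02, 0], [0.2, -0.02, 0], [0.07, 0, 0], [0, 0, 0]]' --twist '[[0.0035, 0.0156, -0.0195], [0, 0, 0], [0, 0, 0], [0, 0, 0], [0, 0, 0], [0, 0, 0]]' --jaw '[0, 0, 0, 0, 0, 0]'

```text
clock: 13.8
tcp_pos: [0.6414, 0.1601, 0.4493]
orientation: [-3.135, -0.179, -0.009]
contact_force: [-0.0, -0.5, -0.5]
grip_width: 0.0852
```

Run:
```python
from h import *
st()
go(cw(-.0105,.0005,.43),5.02)
c,P=grab('wrist','w9.png')
m=(c.sum(2)<170)&(P[...,2]>.22)&(P[...,2]<.25)
X=P[m];s=X[:,0]*np.cos(YAW)+X[:,1]*np.sin(YAW)-S0;t=-X[:,0]*np.sin(YAW)+X[:,1]*np.cos(YAW)-T0
print(len(X),np.percentile(s,[2,50,98]),np.percentile(t,[2,98]),np.median(X[:,2]))
```

```text
clock 13.8
tcp_pos [0.6414 0.1601 0.4493]
orientation [-3.135  -0.1786 -0.0087]
joints [-0.7905  0.4775  0.653   1.5748 -0.3066  1.1877  0.0363]
contact_force [-0.0183 -0.4663 -0.473 ]
grip_width 0.0852
[[ 0.994  0.114  0.005]
 [ 0.114 -0.994  0.002]
 [ 0.006 -0.001 -1.   ]]
dist 0.02060312999432306 rows 1 per row [0.036 0.048 0.161] total [0.036 0.048 0.161]
twist total [-0.0006 -0.0027  0.0125]
4041 [-0.01156388 -0.00647532 -0.00096793] [-0.06557945  0.07499689] 0.23511823085959618
```

View pics/w9.png

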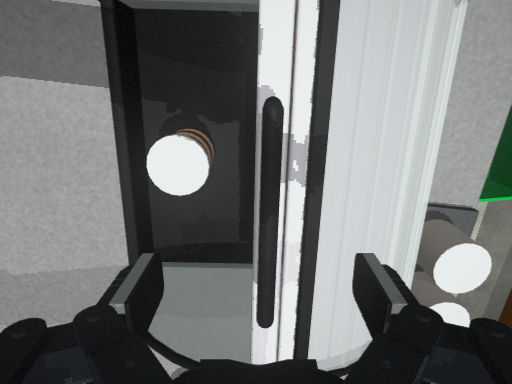

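The wrist view shows the bar between the jaws at column ~267, with the pads at 145 and 375. The bar top is at z 0.235, as expected. Descending over it.

Call:
apply_moves --dp '[[0.045, 0.03, 0.1], [0, 0, 0.2], [0, 0, 0.15], [0, 0, 0.05], [0, 0, 0]]' --twist '[[0, -0.0027, 0.0125], [0, 0, 0], [0, 0, 0], [0, 0, 0], [0, 0, 0]]' --jaw '[0, 0, 0, 0, 0]'

```text
clock: 14.35
tcp_pos: [0.644, 0.1549, 0.3866]
orientation: [-3.136, -0.132, 0.004]
contact_force: [0.1, -0.5, 0.6]
grip_width: 0.0857
```

Run:
```python
from h import *
st()
go(cw(-.0085,.003,.388),5.02)
```

```text
clock 14.35
tcp_pos [0.644  0.1549 0.3866]
orientation [-3.1359 -0.1316  0.0043]
joints [-0.7641  0.5375  0.6312  1.6371 -0.3525  1.085   0.0512]
contact_force [ 0.0559 -0.5367  0.6001]
grip_width 0.0857
[[ 0.996  0.084 -0.003]
 [ 0.084 -0.996  0.003]
 [-0.003 -0.003 -1.   ]]
dist 0.005135994769090662 rows 1 per row [ 0.037 -0.019 -0.012] total [ 0.037 -0.019 -0.012]
twist total [-0.0015  0.0012 -0.0018]
```

Call:
apply_moves --dp '[[0.037, -0.015, -0.01], [0, 0, 0], [0, 0, 0], [0, 0, 0], [0, 0, 0], [0, 0, 0], [0, 0, 0], [0, 0, 0], [0, 0, 0]]' --twist '[[0, 0, 0], [0, 0, 0], [0, 0, 0], [0, 0, 0], [0, 0, 0], [0, 0, 0], [0, 0, 0], [0, 0, 0], [0, 0, 0]]' --jaw '[0, 80, 140, 190, 255, 255, 255, 255, 255]' --grip_force 25

```text
clock: 15.25
tcp_pos: [0.6492, 0.1571, 0.3911]
orientation: [-3.134, -0.132, -0.003]
contact_force: [0.2, -0.3, -0.8]
grip_width: 0.0106
```

Run:
```python
from h import *
st()
grab('wrist','w10.png')
o=r.get_obs();p=np.array(o['tcp_pos']);print(p[0]*np.cos(YAW)+p[1]*np.sin(YAW)-S0,-p[0]*np.sin(YAW)+p[1]*np.cos(YAW)-T0,p[2]-.155)
```

```text
clock 15.25
tcp_pos [0.6492 0.1571 0.3911]
orientation [-3.1344e+00 -1.3150e-01 -2.8000e-03]
joints [-0.7618  0.5413  0.6314  1.62   -0.3541  1.0938  0.0493]
contact_force [ 0.1578 -0.2915 -0.8205]
grip_width 0.0106
[[ 0.996  0.084  0.002]
 [ 0.084 -0.996  0.004]
 [ 0.002 -0.004 -1.   ]]
-0.007546133897455509 0.002516221071870578 0.23615806947593895
```

View pics/w10.png

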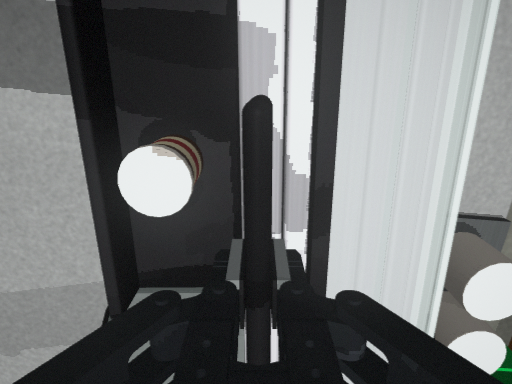

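The bar is held between the pads at (258,270). Now I roll the cover along its arc.

Call:
apply_moves --dp '[[-0.1, 0, 0.005], [-0.172, 0, 0.02], [-0.172, 0, 0.03], [-0.168, 0, 0.045], [0, 0, 0]]' --twist '[[0, 0, 0], [0, 0, 0], [0, 0, 0], [0, 0, 0], [0, 0, 0]]' --jaw '[255, 255, 255, 255, 255]'

```text
clock: 15.8
tcp_pos: [0.5778, 0.1512, 0.378]
orientation: [-3.136, -0.131, -0.027]
contact_force: [-3.5, -0.3, -0.7]
grip_width: 0.0106
```

```bash
cat >> h.py <<'E'
def arc(thn=None):
    o=r.get_obs();p=np.array(o['tcp_pos']);R=Ro.from_rotvec(o['orientation']).as_matrix()
    g=p+R@[0,0,.155]
    s=g[0]*np.cos(YAW)+g[1]*np.sin(YAW)-S0;t=-g[0]*np.sin(YAW)+g[1]*np.cos(YAW)-T0
    th=np.arctan2(g[2]-.02,-s);rr=np.hypot(s,g[2]-.02)
    print('clock',o['clock'],'grasp case',s.round(4),t.round(4),g[2].round(4),'th',th.round(3),'q',(th-.384).round(3),'r',rr.round(4),'F',np.round(o['contact_force'],1),'w',o['grip_width'],'j',np.round(o['joints'],2))
    a=YAW;Rd=np.array([[np.cos(a),np.sin(a),0],[np.sin(a),-np.cos(a),0],[0,0,-1]])
    print('twist fix',np.round(np.degrees(Ro.from_matrix(R.T@Rd).as_rotvec())/120,4))
E
python3 -c "
from h import *
arc()"
```

```text
clock 15.8 grasp case -0.0765 0.0031 0.223 th 1.21 q 0.826 r 0.217 F [-3.5 -0.3 -0.7] w 0.01060332894992044 j [-0.85  0.43  0.65  1.81 -0.31  0.98  0.01]
twist fix [-0.0011 -0.0082 -0.0018]
```

Call:
apply_moves --dp '[[-0.16, 0, 0.07], [-0.153, 0, 0.086], [-0.143, 0, 0.1], [-0.133, 0, 0.114], [0, 0, 0]]' --twist '[[0, -0.008, 0], [0, 0, 0], [0, 0, 0], [0, 0, 0], [0, 0, 0]]' --jaw '[255, 255, 255, 255, 255]'

```text
clock: 16.3
tcp_pos: [0.5134, 0.1452, 0.337]
orientation: [-3.134, -0.13, -0.029]
contact_force: [0.7, 0.4, -4.1]
grip_width: 0.0103
```

```bash
python3 -c "
from h import *
arc()"
```

```text
clock 16.3 grasp case -0.141 0.0031 0.1821 th 0.855 q 0.471 r 0.2148 F [ 0.7  0.4 -4.1] w 0.010335551132650464 j [-0.91  0.37  0.65  2.   -0.3   0.84 -0.02]
twist fix [-0.0017 -0.0088 -0.0023]
```

Call:
apply_moves --dp '[[-0.127, 0, 0.12], [-0.114, 0, 0.133], [-0.1, 0, 0.143], [-0.07, 0, 0.12], [0, 0, 0]]' --twist '[[0, -0.008, 0], [0, 0, 0], [0, 0, 0], [0, 0, 0], [0, 0, 0]]' --jaw '[255, 255, 255, 255, 255]'

```text
clock: 16.8
tcp_pos: [0.4714, 0.1412, 0.2786]
orientation: [-3.133, -0.127, -0.015]
contact_force: [-1.9, 0.1, -2.6]
grip_width: 0.0108
```

```bash
python3 -c "
from h import *
arc()"
```

```text
clock 16.8 grasp case -0.1846 0.0031 0.1236 th 0.511 q 0.127 r 0.2117 F [-1.9  0.1 -2.6] w 0.010759812290430264 j [-0.9   0.4   0.6   2.13 -0.36  0.69  0.01]
twist fix [-0.0026 -0.0046 -0.0031]
```

Call:
apply_moves --dp '[[-0.04, 0, 0.077], [-0.036, 0, 0.08], [-0.03, 0, 0.07], [-0.01, 0, 0.05], [0, 0, 0]]' --twist '[[0, -0.004, 0], [0, 0, 0], [0, 0, 0], [0, 0, 0], [0, 0, 0]]' --jaw '[255, 255, 255, 255, 255]'

```text
clock: 17.3
tcp_pos: [0.4638, 0.1403, 0.2514]
orientation: [-3.126, -0.123, -0.011]
contact_force: [-2.3, -1.3, -3.8]
grip_width: 0.0107
```

```bash
python3 -c "
from h import *
arc()"
```

```text
clock 17.3 grasp case -0.1925 0.0039 0.0964 th 0.378 q -0.006 r 0.2071 F [-2.3 -1.3 -3.8] w 0.010686461010039663 j [-0.87  0.44  0.56  2.16 -0.41  0.63  0.06]
twist fix [-0.006  -0.0036 -0.0042]
```

Call:
apply_moves --dp '[[-0.01, 0, 0.06], [-0.01, 0, 0.06], [0, 0, 0.05], [0, 0, 0]]' --twist '[[0, 0, 0], [0, 0, 0], [0, 0, 0], [0, 0, 0]]' --jaw '[255, 255, 255, 255]'

```text
clock: 17.7
tcp_pos: [0.4641, 0.14, 0.2385]
orientation: [-3.115, -0.119, -0.008]
contact_force: [0.8, -2.2, -5.3]
grip_width: 0.0109
```

```bash
python3 -c "
from h import *
arc()
c,P=grab('side','d11.png');grab('wrist','w11.png')"
```

```text
clock 17.7 grasp case -0.1924 0.0053 0.0835 th 0.319 q -0.065 r 0.2026 F [ 0.8 -2.2 -5.3] w 0.010923772967928073 j [-0.84  0.46  0.53  2.17 -0.44  0.6   0.09]
twist fix [-0.0112 -0.0031 -0.0053]
```

View pics/d11.png

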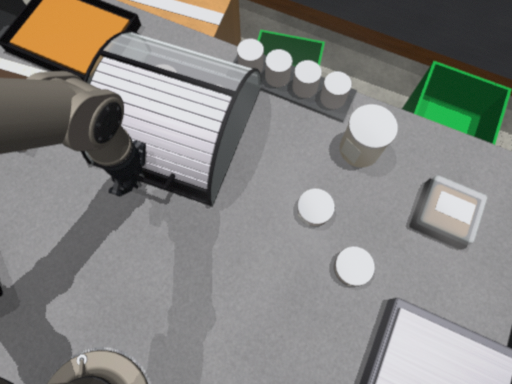

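View pics/w11.png

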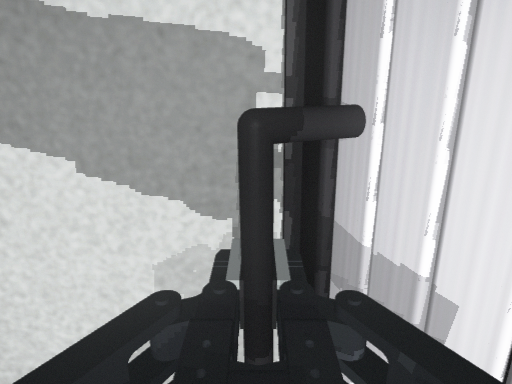

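Run:
```python
from h import *
d=np.load('pics/wrist.npz');P=d['P']
def cc(p): return p[0]*np.cos(YAW)+p[1]*np.sin(YAW)-S0,-p[0]*np.sin(YAW)+p[1]*np.cos(YAW)-T0,p[2]
for u,v in [(257,140),(257,170),(257,200),(257,230),(330,122),(350,122)]:print('w',(u,v),np.round(cc(P[v,u]),4))
d=np.load('pics/side.npz');P=d['P']
for u,v in [(155,178),(163,181),(150,176),(172,180),(185,187),(195,191)]:print('s',(u,v),np.round(cc(P[v,u]),4))
i=d['c'][130:215,70:230,::-1];cv2.imwrite('pics/d11c.png',cv2.resize(i,None,fx=5,fy=5,interpolation=cv2.INTER_CUBIC))
```

```text
w (257, 140) [-0.1911  0.068   0.106 ]
w (257, 170) [-0.1912  0.0583  0.106 ]
w (257, 200) [-0.1913  0.048   0.1056]
w (257, 230) [-0.1915  0.0372  0.1057]
w (330, 122) [-0.1662  0.0722  0.0954]
w (350, 122) [-0.1585  0.0718  0.0924]
s (155, 178) [-0.1667 -0.0176  0.0439]
s (163, 181) [-0.1668 -0.038   0.042 ]
s (150, 176) [-0.1671 -0.0058  0.0477]
s (172, 180) [-0.1706 -0.0739  0.0909]
s (185, 187) [-0.1669 -0.0974  0.056 ]
s (195, 191) [-0.1672 -0.1222  0.0524]
```

View pics/d11c.png

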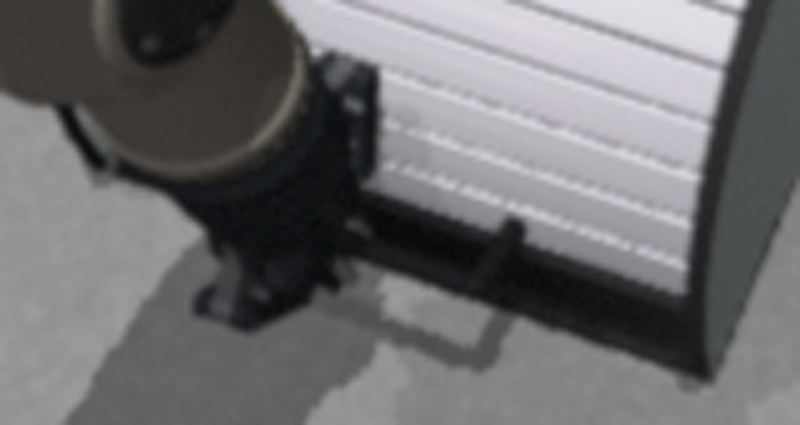

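The bar top measures z 0.1057, so its centre is at about 0.0997 against 0.0987 when shut. The stop has been reached and the pads slipped down the bar. I'll open only partway so the rear finger does not press on the cover.

Call:
apply_moves --dp '[[0, 0, 0], [0, 0, 0], [0, 0, 0], [0, 0, 0], [0, 0, 0]]' --twist '[[0, 0, 0], [0, 0, 0], [0, 0, 0], [0, 0, 0], [0, 0, 0]]' --jaw '[215, 190, 180, 180, 180]'

```text
clock: 18.3
tcp_pos: [0.4658, 0.141, 0.2377]
orientation: [-3.117, -0.119, -0.014]
contact_force: [-0.4, -0.1, 0.7]
grip_width: 0.025
```

```bash
python3 -c "
from h import *
arc()
c,P=grab('wrist','w12.png')
def cc(p): return p[0]*np.cos(YAW)+p[1]*np.sin(YAW)-S0,-p[0]*np.sin(YAW)+p[1]*np.cos(YAW)-T0,p[2]
for u,v in [(257,140),(257,170),(257,200)]:print('w',(u,v),np.round(cc(P[v,u]),4))"
```

```text
clock 18.3 grasp case -0.1902 0.0059 0.0827 th 0.319 q -0.065 r 0.2003 F [-0.4 -0.1  0.7] w 0.02496786682226528 j [-0.84  0.46  0.53  2.17 -0.44  0.6   0.08]
twist fix [-0.0106 -0.0046 -0.0052]
w (257, 140) [-0.1891  0.0685  0.1041]
w (257, 170) [-0.1892  0.059   0.1051]
w (257, 200) [-0.1893  0.0484  0.1039]
```

View pics/w12.png

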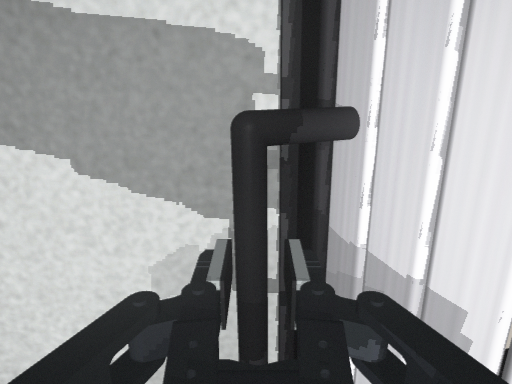

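The pads are clear of the bar, which is closer to the left pad. I'll shift 2.5 mm and lift out.

Call:
apply_moves --dp '[[-0.022, 0, 0], [0, 0, -0.08], [0, 0, -0.12], [0, 0, -0.2], [0, 0, -0.3], [0, 0, -0.3], [0, 0, -0.3], [0, 0, -0.2], [0, 0, 0]]' --twist '[[0, 0, 0], [0, 0, 0], [0, 0, 0], [0, 0, 0], [0, 0, 0], [0, 0, 0], [0, 0, 0], [0, 0, 0], [0, 0, 0]]' --jaw '[180, 180, 180, 180, 180, 180, 180, 180, 180]'

```text
clock: 19.25
tcp_pos: [0.4609, 0.1344, 0.4277]
orientation: [-3.117, -0.114, -0.011]
contact_force: [0.2, -1.0, -1.0]
grip_width: 0.0255
```

```bash
python3 -c "
from h import *
arc()
c,P=grab('wrist','w13.png');grab('side','d13.png')
def cc(p): return p[...,0]*np.cos(YAW)+p[...,1]*np.sin(YAW)-S0,-p[...,0]*np.sin(YAW)+p[...,1]*np.cos(YAW)-T0,p[...,2]
s,t,z=cc(P);m=(c.sum(2)<200)&(abs(t)<.07)&(z>.085)&(z<.16)&(s<-.175)&(s>-.24)
print(m.sum(),np.median(s[m]),np.percentile(z[m],[5,50,95]))
"
```

```text
clock 19.25 grasp case -0.1959 -0.0003 0.2727 th 0.911 q 0.527 r 0.3197 F [ 0.2 -1.  -1. ] w 0.025479800146699608 j [-1.06  0.13  0.72  2.02 -0.13  1.01 -0.2 ]
twist fix [-0.0104 -0.0038 -0.0069]
2034 -0.1911665473242612 [0.09983057 0.10429176 0.10596177]
```

View pics/w13.png

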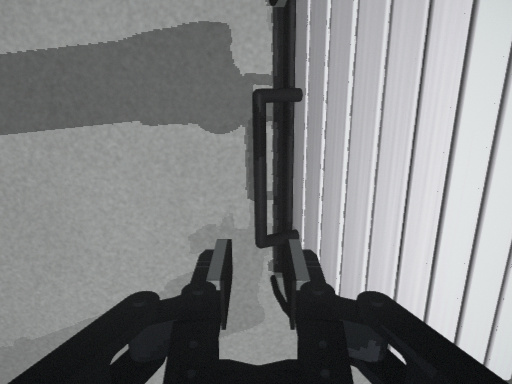

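View pics/d13.png

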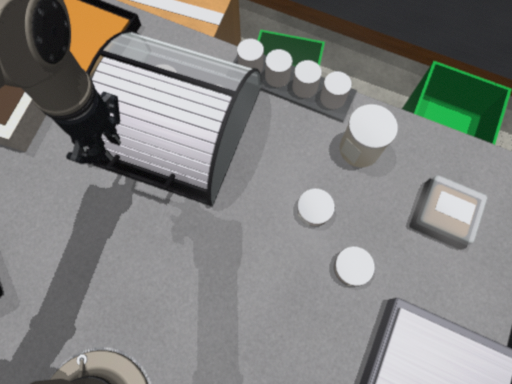

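```bash
python3 -c "
from h import *
print(r.hand_in())"
```

```text
the job is handed in; nothing more can be done
None
```

I put the tall cup upright on the case floor, let it go with the cover still open, then rolled the cover shut by its handle and handed the job in at about 19 s. No verdict was reported.

**Cup:** The last look before closing showed it standing free at about x -0.094, y 0.002 m in the case frame. Its lid top was at z 0.092 m, which is what an upright cup on the floor should give.

**Cover:** With the arm lifted clear, the handle bar's top measured about z 0.104–0.106 m. That puts its centre at roughly 0.098–0.100 m, against 0.0987 m when fully shut. Before I let go, the pads had already slipped down the bar, which suggests the cover was on its stop.

**Robot:** At the end it was touching nothing. The force readings were no more than about 1 N.

**Not checked or disagreeing:**
- I did not look at the cup again after closing, because the cover hides it from the views I had. My geometry left about 15 mm between the cup and the inside of the cover, assuming a shell about 5 mm thick.
- Pose readings during the closing ran up to 13 mm (0.065 rad) past the stop because of the slip, so I relied on the depth images instead.
- The start angle I worked out for the cover was about 1.14 rad, not the 1.25 rad stated for fully open. That is still above the 0.8 rad needed.

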